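Sort brass adapters through the bore gauge

ROBOT

A 6-joint arm with a two-finger parallel gripper is mounted at the origin on the work surface. World frame = base frame: x ahead of the robot, y to its left, z up, the work surface at z = 0. Lengths are in m, angles in rad, forces in N, time in s.
With the tool pointing down it reaches from about 0.25 to 0.725 m from the base axis. Payload 4 kg.
Tool frame: the origin (TCP) lies on the centre line of the jaws, within the pads' length; the fingertips stand 14 mm ahead of it and the grasp point (between the pads) lies 5 mm behind it (robot.tip_extent is the distance from the TCP to the fingertips, in m); z points along the fingers, y is the line along which they close (so a half turn about z gives the same grasp; the last joint's range is limited). The gripper opens to 85 mm and grips with 20 to 120 N. Pads are 22 mm wide; open, the fingers measure 114 mm over their backs; the gripper's body (76 mm by 85 mm) begins 54 mm behind the grasp point. The pads swing forward as they close: fully open they stand 13 mm farther back than shut.
Start: joints at [-1.274, 0.241, 0.005, 1.335, 0, 1.571], TCP at [0.146, -0.478, 0.245] pointing down, gripper open.
Joint ranges: [-2.72, 2.72], [-1.05, 1.87], [-1.09, 1.28], [-1.99, 2.15], [-1.42, 1.44], [-3.14, 3.14]. Speed limits (rad/s): [2.79, 2.79, 3.14, 3.14, 3.14, 3.14].

INTERFACE

Orientations are given as a unit quaternion [w, x, y, z].
In Python, from workcell import robot gives the robot as it stands.
- The arm moves only by the shell command python3 -m crank 'ROWS' [OPENING]. ROWS is JSON, one flat list of numbers, 4 for each row, row after row: the shift along the tool's x, y, z in mm, then the turn about the tool's z in rad. In form: [x, y, z, twist, x, y, z, twist, ...]. A call has 1 to 12 rows; each row shifts and turns the commanded pose from where the row before left it, along the tool's axes as they then stand; what a row does not reach is not made up. A row lasts 1/10 s, in which the tool goes at most 50 mm and 8.59 degrees, less where a joint would pass 70% of its speed; a pose out of reach is approached as far as the arm can. A call is refused whole if a number of a shift passes 50 or a number of a turn 0.15, either way. A call with a gripper value outside its range is refused whole. OPENING is the finger opening in mm, from 0 to 85.4, set as the call begins (- or left out, the last holds). The fingers move at their own pace and stop on an object; the grip force is fixed at half the most. Time passes only in rows, so rows that do not move let the fingers close. It gives the time, the measured TCP pose, the force, the opening and the grip force at its end, in the units of the state.
- robot.get_state(): the state, without advancing time (a new reading comes with each control period).
- robot.capture(name): name is "side" or "top" or "wrist"; returns the picture (420x560x3 uint8, red, green, blue); there is no depth.
- robot.camera_info(name): a dict with "K" (3x3 intrinsics, pixels), "pose" (4x4, takes a point from camera to world coordinates). Camera axes: x right, y down, z forward; pixel columns grow to the right and rows downward; lengths in m; the calibration is good to about 2 mm. The wrist camera is an equidistant fisheye: a pixel r from the principal point sees the ray r / f radians off the axis. A picture is of the moment at which its call begins: read the wrist's pose just before it. camera_info takes no time and is no camera call; for the wrist camera it gives the pose at the moment of the call.
- robot.hand_in(): hands the job in; it is judged then, once.
Trained networks look in the newest picture that a camera, given by its name, has taken for a name from the list of things; names that differ only in an ending like _2 or _b are one class to them, and where a whole thing is asked for, a point or a joint stands for the part that bears it (a point fixed in the world has none). Each returns a list of dicts, best first, with "confidence" (0 to 1); they miss things now and then, are a little off and sometimes report something else, mostly with a low value. They report only what shows in the picture. A call takes as long as a camera call.
- robot.masks_of(label, camera): "region" (420x560 bool, what is visible of it) and "at" ([column, row] in pixels, amid what is visible of it).
The state is a dict: "time_s": time; "q": joint angles; "dq": joint speeds; "joint_efforts": joint torques, N m; "eef_pos": TCP position; "ee_rot": TCP orientation; "ft_force": force on the tool from outside, world axes, zero at the start; "wrist_torque": the same for the moment, N m; "grip_width": opening from 0.0 (shut) to 1.0 (fully open); "grasp_force": force on a finger pad.
Only numpy, scipy, OpenCV 4.12 (cv2) and the standard library are available. Lean on these libraries where they do the work, as an engineer would, in place of code of your own. Each camera call takes 0.05 s, during which the arm holds its last target. There are 200 camera calls.

TASK

Swing the gauge's dust cover aside until its arm lies over the red line, and leave it there. Then try every brass adapter, foot down, in the gauge's bore without forcing it: let those that fit slide right through into the clear well below, and stand any that will not enter upright in the empty half of the grey tray. Leave everything else on the bench undisturbed.

Things in the scene. Friction and masses are not known exactly. Their poses are not given: they have to be found in the camera images.
- gauge: Fixed bore gauge. Aluminium plate 14 mm thick, top 118 mm above the bench, on a base, posts and a clear square well (34 mm inside, floor at 6 mm) under the bore. Origin on the bench under the bore's axis; in its frame the plate spans x -36..84, y -36..80 mm, the cover's pivot is at x 0, y 60 mm. Red line on top, running out from the pivot. Position and yaw vary; it may change places with the tray.
- gauge_bore (a point): Centre of the bore's mouth, on the plate's top; z up. Bore 28.5 mm in diameter, through the plate, 1 mm chamfer: a 26 mm land enters with 1.2 mm to spare all round. An adapter let go with its land in the bore drops into the well by itself; two standing on each other in the well do not reach the plate.
- cover (a joint): Angle (rad) of the dust cover's arm about its upright pivot: 0 with its disc centred over the bore (arm along the gauge's -y), growing anticlockwise seen from above (towards the gauge's +x), stop at 2.0. The arm lies over the red line at 1.3. Starts at 0 to 0.45, blocking the bore; light friction (0.5 N at the knob), stays where it is left.
- cover_knob (a point): Centre of the top of the white upright knob on the cover's disc, 60 mm from the pivot: a round pin 12 mm in diameter, 29 mm tall, top 36 mm above the plate. The black disc below it is 38 mm in diameter, its top 7 mm above the plate.
- adapter_a: Brass adapter to sort, upright on the bench: round land below, 16 mm tall, and above it a round neck 20 mm in diameter, up to 46 mm above the foot, to hold it by. Necks are alike; the land is 26 mm (fits the bore) or 31 mm in diameter (oversize). Which are oversize is for the gauge to tell. About 60 g. Start places vary. Origin: centre of its foot, z up.
- adapter_b: Brass adapter to sort, upright on the bench: round land below, 16 mm tall, and above it a round neck 20 mm in diameter, up to 46 mm above the foot, to hold it by. Necks are alike; the land is 26 mm (fits the bore) or 31 mm in diameter (oversize). Which are oversize is for the gauge to tell. About 60 g. Start places vary. Origin: centre of its foot, z up.
- adapter_c: Brass adapter to sort, upright on the bench: round land below, 16 mm tall, and above it a round neck 20 mm in diameter, up to 46 mm above the foot, to hold it by. Necks are alike; the land is 26 mm (fits the bore) or 31 mm in diameter (oversize). Which are oversize is for the gauge to tell. About 60 g. Start places vary. Origin: centre of its foot, z up.
- tray: Grey tray fixed to the bench, 120 mm (x) by 150 mm (y), walls 22 mm high and 4 mm thick, split by a wall along its x into two cells; a vial stands in its +y cell, the -y cell is empty and takes the rejects. Origin at the centre of its underside, z up.
- tray_reject (a point): Centre of the floor of the tray's empty cell (4 mm above the bench); cell 112 mm along the tray's x, 69 mm along its y; axes as the tray's.
- eyepiece: Black eyepiece, widest 34 mm in diameter, 46 mm tall; origin at the centre of its underside, z up. Bystander: leave it alone.
- objective: Steel microscope objective, 26 mm in diameter, 42 mm tall; origin at the centre of its underside, z up. Bystander: leave it alone.
- jar: Small glass jar with green cap, 32 mm in diameter, 48 mm tall; origin at the centre of its underside, z up. Bystander: leave it alone.
- vial: Glass vial with white cap, standing in the tray's +y cell, 26 mm in diameter, 45 mm tall; origin at the centre of its underside, z up. Bystander: leave it alone.
- dropper: Amber dropper bottle, 32 mm in diameter, 100 mm tall; origin at the centre of its underside, z up. Bystander: leave it alone.
- wash_bottle: White bottle with red cap, 68 mm in diameter, 170 mm tall; origin at the centre of its underside, z up. Bystander: leave it alone.
- slide_box: Red and white box of slides, 78 mm (x) by 34 mm (y), 30 mm tall; origin at the centre of its underside. Bystander: leave it alone.
- amber: Amber bottle with black cap, 64 mm in diameter, 130 mm tall; origin at the centre of its underside, z up. Bystander: leave it alone.

How it is judged:
On the way, in this order (a step that is already met when the one before it is completed fails the run):
1. the cover's arm is brought over the red line (1.18 to 1.42 rad) (value of joint cover between 1.18 and 1.42 rad), for 0.2 s.
2. an oversize adapter is tried: it stands upright on the bore's mouth without entering (within 5 mm of its axis, pressing with over 2 N) (((horizontal distance between adapter_a and gauge_bore below 0.005 m and z of adapter_a in the frame of gauge_bore between -0.003 and 0.006 m and angle between adapter_a's own z axis and vertical below 0.2 rad and contact force between adapter_a and gauge above 2 N) or (horizontal distance between adapter_b and gauge_bore below 0.005 m and z of adapter_b in the frame of gauge_bore between -0.003 and 0.006 m and angle between adapter_b's own z axis and vertical below 0.2 rad and contact force between adapter_b and gauge above 2 N) or (horizontal distance between adapter_c and gauge_bore below 0.005 m and z of adapter_c in the frame of gauge_bore between -0.003 and 0.006 m and angle between adapter_c's own z axis and vertical below 0.2 rad and contact force between adapter_c and gauge above 2 N))), for 0.1 s.
At the end, for the whole second after the job is handed in: Cover arm over the red line (1.18 to 1.42 rad). The adapters that fit (two) are in the well: within 18 mm of the bore's axis, foot at least 50 mm below the plate's top. The oversize one stands upright (within 0.15 rad) on the floor of the tray's empty cell. All at rest (all of step 1 and ((x of adapter_a in the frame of tray_reject between -0.05 and 0.05 m and y of adapter_a in the frame of tray_reject between -0.03 and 0.03 m and z of adapter_a in the frame of tray_reject between -0.004 and 0.005 m and angle between adapter_a's own z axis and vertical below 0.15 rad and linear speed of adapter_a below 0.02 m/s and horizontal distance between each of adapter_b, adapter_c and gauge_bore below 0.018 m and z of adapter_b in the frame of gauge_bore between -0.125 and -0.05 m and linear speed of each of adapter_b, adapter_c below 0.1 m/s and z of adapter_c in the frame of gauge_bore between -0.125 and -0.05 m) or (horizontal distance between each of adapter_a, adapter_c and gauge_bore below 0.018 m and z of adapter_a in the frame of gauge_bore between -0.125 and -0.05 m and linear speed of each of adapter_a, adapter_c below 0.1 m/s and x of adapter_b in the frame of tray_reject between -0.05 and 0.05 m and y of adapter_b in the frame of tray_reject between -0.03 and 0.03 m and z of adapter_b in the frame of tray_reject between -0.004 and 0.005 m and angle between adapter_b's own z axis and vertical below 0.15 rad and linear speed of adapter_b below 0.02 m/s and z of adapter_c in the frame of gauge_bore between -0.125 and -0.05 m) or (horizontal distance between each of adapter_a, adapter_b and gauge_bore below 0.018 m and z of adapter_a in the frame of gauge_bore between -0.125 and -0.05 m and linear speed of each of adapter_a, adapter_b below 0.1 m/s and z of adapter_b in the frame of gauge_bore between -0.125 and -0.05 m and x of adapter_c in the frame of tray_reject between -0.05 and 0.05 m and y of adapter_c in the frame of tray_reject between -0.03 and 0.03 m and z of adapter_c in the frame of tray_reject between -0.004 and 0.005 m and angle between adapter_c's own z axis and vertical below 0.15 rad and linear speed of adapter_c below 0.02 m/s))); the robot touches nothing.
It fails at once if a bystander is moved over 25 mm or tipped over 0.5 rad (distance of any of eyepiece, objective, jar, vial, dropper, wash_bottle, slide_box, amber from where it was at the start of the episode above 0.025 m or angle between any of eyepiece, objective, jar, vial, dropper, wash_bottle, slide_box, amber's own z axis and vertical above 0.5 rad).
It fails at once if an adapter is forced against the gauge with over 90 N (contact force between any of adapter_a, adapter_b, adapter_c and gauge above 90 N).
It also fails if it takes over 72 s, if anything falls off the work surface, if the arm or the gripper's body presses on something with over 40 N, if the wrist force passes 120 N, or if a joint passes its speed limit or range.

## Working session

There is one attempt and no reset: what is moved stays moved. The work goes in short steps, Python scripts to look and compute and a shell command to move; the robot and the scene stay as the last step left them, time stands still between calls to the robot, and variables do not carry over. Pictures are saved under pics/ and viewed, at most 10 in all, crops included, and the job is handed in when it is done.

```bash
mkdir -p pics; ls; cat > h.py <<'E'
import numpy as np, cv2
from workcell import robot
def ray(cam,uv):
    c=robot.camera_info(cam);K=np.array(c["K"]);P=np.array(c["pose"])
    x=(uv[0]-K[0,2])/K[0,0];y=(uv[1]-K[1,2])/K[1,1]
    if cam=="wrist":
        r=np.hypot(x,y);d=np.array([x/r*np.sin(r),y/r*np.sin(r),np.cos(r)]) if r>1e-9 else np.array([0,0,1.])
    else: d=np.array([x,y,1.])
    return P[:3,3],P[:3,:3]@d
def at_z(cam,uv,z):
    o,d=ray(cam,uv);return o+d*(z-o[2])/d[2]
def proj(cam,p):
    c=robot.camera_info(cam);K=np.array(c["K"]);P=np.array(c["pose"])
    q=P[:3,:3].T@(np.array(p)-P[:3,3])
    if cam=="wrist":
        t=np.arctan2(np.hypot(q[0],q[1]),q[2]);n=np.hypot(q[0],q[1])+1e-12
        a=q[:2]/n*t
    else: a=q[:2]/q[2]
    return a*[K[0,0],K[1,1]]+[K[0,2],K[1,2]]
def snap(cam,name=None):
    im=robot.capture(cam)
    if name: cv2.imwrite(f"pics/{name}.png",cv2.cvtColor(im,cv2.COLOR_RGB2BGR))
    return im
E
python3 - <<'E'
from h import *
s=robot.get_state();print(s["time_s"],s["eef_pos"],s["ee_rot"],s["grip_width"],robot.tip_extent)
for c in("top","side"):
    snap(c,c+"0")
    i=robot.camera_info(c);print(c,np.round(i["K"],1).tolist(),np.round(i["pose"],3).tolist())
i=robot.camera_info("wrist");print(np.round(i["K"],1).tolist(),np.round(i["pose"],3).tolist())
for l,z in(("adapter_a",.046),("gauge",.118),("cover_knob",.154),("tray",.022),("dropper",.1),("wash_bottle",.17),("amber",.13),("jar",.048),("eyepiece",.046),("objective",.042),("slide_box",.03),("vial",.045)):
  for c in("top",):
    for m in robot.masks_of(l,c):
        print(l,c,round(m["confidence"],2),np.round(m["at"]),m["region"].sum(),np.round(at_z(c,m["at"],z)[:2],3))
E
```

```text
pics
0.0 [ 0.1460413  -0.47758754  0.2444204 ] [-1.00927634e-03  9.89009522e-01  1.47848295e-01 -1.66844471e-04] 0.9998745250372909 0.014
top [[462.0, 0.0, 278.6], [0.0, 462.0, 205.3], [0.0, 0.0, 1.0]] [[-0.018, -0.983, 0.183, 0.37], [-1.0, 0.02, 0.009, 0.053], [-0.012, -0.183, -0.983, 1.176], [0.0, 0.0, 0.0, 1.0]]
side [[461.3, 0.0, 276.5], [0.0, 461.3, 201.2], [0.0, 0.0, 1.0]] [[-0.969, -0.18, 0.168, 0.366], [-0.246, 0.659, -0.711, 0.97], [0.017, -0.73, -0.683, 1.016], [0.0, 0.0, 0.0, 1.0]]
[[325.2, 0.0, 280.0], [0.0, 325.2, 208.9], [0.0, 0.0, 1.0]] [[0.292, -0.916, -0.275, 0.216], [-0.956, -0.28, -0.083, -0.456], [-0.001, 0.287, -0.958, 0.374], [0.0, 0.0, 0.0, 1.0]]
adapter_a top 0.55 [208. 201.] 90 [0.595 0.24 ]
adapter_a top 0.48 [234. 181.] 125 [0.645 0.174]
gauge top 0.89 [322. 236.] 2679 [ 0.495 -0.035]
gauge top 0.69 [440. 243.] 2829 [ 0.472 -0.305]
gauge top 0.32 [258. 219.] 106 [0.537 0.111]
cover_knob top 0.7 [324. 239.] 374 [ 0.483 -0.036]
cover_knob top 0.42 [279. 159.] 164 [0.669 0.059]
tray top 0.92 [439. 242.] 2855 [ 0.483 -0.335]
tray top 0.2 [319. 232.] 2682 [ 0.514 -0.036]
wash_bottle top 0.8 [379. 154.] 1003 [ 0.67  -0.167]
wash_bottle top 0.52 [245. 270.] 158 [0.416 0.137]
wash_bottle top 0.42 [423. 234.] 134 [ 0.489 -0.252]
amber top 0.88 [114. 271.] 833 [0.423 0.437]
amber top 0.55 [444. 244.] 2801 [ 0.469 -0.31 ]
jar top 0.42 [209. 241.] 144 [0.495 0.236]
eyepiece top 0.63 [248. 269.] 150 [0.424 0.14 ]
objective top 0.68 [179. 282.] 75 [0.398 0.308]
slide_box top 0.95 [215. 144.] 486 [0.749 0.225]
vial top 0.58 [206. 204.] 76 [0.587 0.245]
vial top 0.45 [424. 232.] 127 [ 0.506 -0.292]
vial top 0.44 [248. 271.] 128 [0.42  0.142]
```

```bash
python3 - <<'E'
import cv2
a=cv2.imread("pics/top0.png");cv2.imwrite("pics/t1.png",cv2.resize(a[110:320,80:500],(800,400),interpolation=2))
b=cv2.imread("pics/side0.png");cv2.imwrite("pics/s1.png",cv2.resize(b,(800,600),interpolation=2))
E
```

```text
(no output)
```

View pics/t1.png

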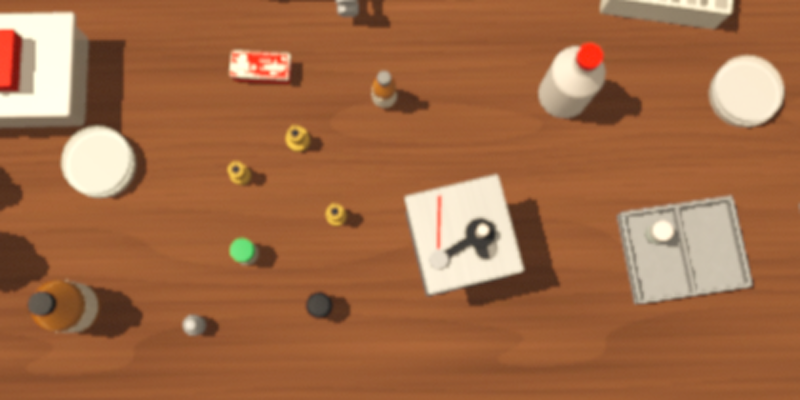

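View pics/s1.png

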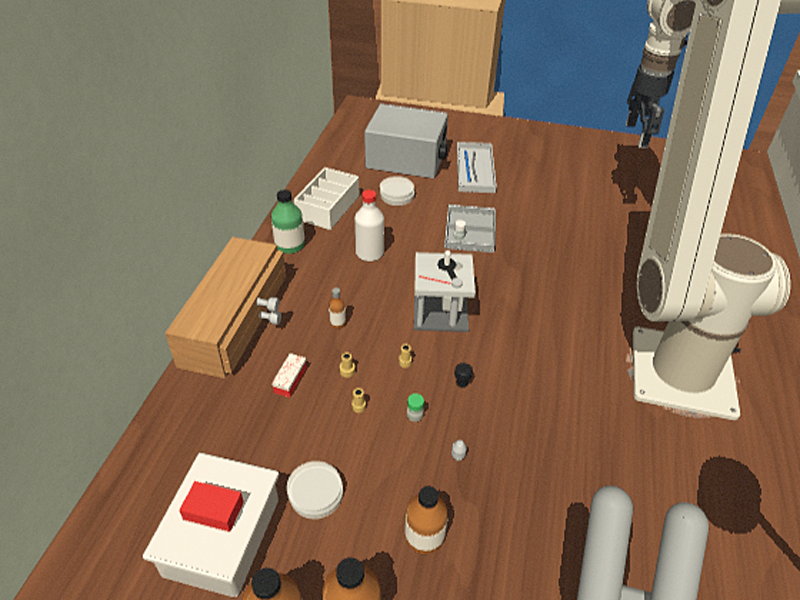

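The top crop shows the plate with corners at (405,196), (498,176), (522,270), (428,293). The pivot is at (439,259), the knob at (483,230), and the red line runs up at x≈439. The brass adapters are at (238,172), (297,137) and (336,213), and the tray is at right with the vial in its left cell, so the right cell is empty.

```bash
cat >> h.py <<'E'
def fit_rect(cam,mask,z,L=None):
    n,lab,st,_=cv2.connectedComponentsWithStats(mask.astype(np.uint8));k=1+np.argmax(st[1:,4])
    c=max(cv2.findContours((lab==k).astype(np.uint8),0,1)[0],key=cv2.contourArea)[:,0]
    w=np.array([at_z(cam,p.astype(float),z)[:2] for p in c])
    return cv2.minAreaRect((w*1000).astype(np.float32))
E
python3 - <<'E'
from h import *
im=snap("top");hsv=cv2.cvtColor(im,cv2.COLOR_RGB2HSV)
# plate
m=robot.masks_of("gauge","top")[0]["region"]
roi=np.zeros(im.shape[:2],bool);roi[195:270,285:362]=1
sat,val=hsv[...,1],hsv[...,2]
pl=roi&(sat<70)&(val>140)
pl=cv2.morphologyEx(pl.astype(np.uint8),cv2.MORPH_CLOSE,np.ones((9,9)))
print("plate",fit_rect("top",pl,.118))
red=roi&(hsv[...,1]>120)&((hsv[...,0]<6)|(hsv[...,0]>174))&(val>120)
ys,xs=np.nonzero(red);print("red",len(xs)," ends",at_z("top",(xs[ys<ys.min()+3].mean(),ys.min()),.118)[:2],at_z("top",(xs[ys>ys.max()-3].mean(),ys.max()),.118)[:2])
t=robot.masks_of("tray","top")[0]["region"];print("tray",fit_rect("top",t,.022))
br=(hsv[...,0]>15)&(hsv[...,0]<32)&(sat>110)&(val>110);br[:, :190]=0;br[:,275:]=0;br[:160]=0;br[245:]=0
n,lab,st,ce=cv2.connectedComponentsWithStats(br.astype(np.uint8))
for k in range(1,n):
    if st[k,4]>15: print(st[k],at_z("top",ce[k],.03)[:2])
print("knob",[(at_z("top",q,.154)[:2]) for q in [(80+483/1.905,110+230/1.905)]],"pivot",at_z("top",(80+439/1.905,110+259/1.905),.126)[:2])
print(robot.get_state()["time_s"])
E
```

```text
plate ((501.5943298339844, -37.67543029785156), (123.53001403808594, 120.9953384399414), 12.612695693969727)
red 24  ends [ 0.54534692 -0.00983904] [ 0.48948288 -0.00815372]
tray ((487.5951232910156, -333.36932373046875), (119.80696868896484, 155.34646606445312), 7.71709680557251)
[229 175  14  15 147] [0.64546899 0.17186384]
[199 194  13  13 119] [0.60030345 0.25030041]
[251 216  11  13 108] [0.54135991 0.12126375]
[200 234  13   7  18] [0.51024245 0.24830992]
knob [array([ 0.50064736, -0.05887439])] pivot [ 0.47041257 -0.00815576]
0.85
```

```bash
cat >> h.py <<'E'
from scipy.spatial.transform import Rotation as R
def to(p,yawx=None,s=None):
    "tool-frame shift (mm) from measured pose to world p; twist to bring tool x to yaw yawx (deg)"
    s=s or robot.get_state();q=s["ee_rot"];r=R.from_quat([q[1],q[2],q[3],q[0]])
    x=r.as_matrix()[:,0];a=np.arctan2(x[1],x[0])
    d=r.inv().apply(np.array(p)-s["eef_pos"])*1000
    tw=None if yawx is None else -((np.radians(yawx)-a+np.pi)%(2*np.pi)-np.pi)
    print("t",round(s["time_s"],2),"pos",np.round(s["eef_pos"],4),"yawx",round(np.degrees(a),1),"tilt",round(np.degrees(np.arccos(-r.as_matrix()[2,2])),2),"q6",round(s["q"][5],2),"shift",np.round(d,1),"twist",tw)
    return d
E
python3 -m crank '[0,0,0,-0.15,0,0,0,-0.15,0,0,0,-0.15,0,0,0,-0.15,0,0,0,-0.15,0,0,0,-0.15,0,0,0,-0.15,0,0,0,-0.15,0,0,0,-0.15,0,0,0,-0.15,0,0,0,-0.15,0,0,0,-0.15]' 24
python3 -c "
from h import *
to((.5006,-.0589,.245),120)"
```

```text
time_s: 2.05
eef_pos: [0.1462, -0.4781, 0.2453]
ee_rot: [0.0, 0.496, 0.868, 0.0]
ft_force: [0.3, 0.4, -0.2]
grip_width: 0.283
grasp_force: 0.0
t 2.05 pos [ 0.1462 -0.4781  0.2453] yawx 120.5 tilt 0.0 q6 -0.24 shift [1.815e+02 5.181e+02 3.000e-01] twist 0.008566814505632347
```

```bash
python3 -m crank '[15,43,0,0,15,43,0,0,15,43,0,0,15,43,0,0,15,43,0,0,15,43,0,0,15,43,0,0,15,43,0,0,15,43,0,0,15,43,0,0,15,43,0,0,15,43,0,0]'
python3 -m crank '[0,0,0,0,0,0,0,0]'
python3 - <<'E'
from h import *
to((.5006,-.0589,.146),120)
im=snap("wrist","w1")
for l in("cover_knob","gauge"):
    for m in robot.masks_of(l,"wrist")[:2]: print(l,m["confidence"],m["at"],m["region"].sum())
print([np.round(proj("wrist",p)) for p in((.5006,-.0589,.154),(.483,-.0644,.118),(.470,-.006,.118))])
cv2.imwrite("pics/w1b.png",cv2.cvtColor(cv2.resize(im,(800,600)),cv2.COLOR_RGB2BGR))
E
```

```text
time_s: 3.25
eef_pos: [0.5032, -0.0617, 0.2455]
ee_rot: [0.0, 0.499, 0.867, 0.0]
ft_force: [0.5, -0.5, 0.9]
grip_width: 0.282
grasp_force: 0.0
time_s: 3.45
eef_pos: [0.5022, -0.0625, 0.2449]
ee_rot: [-0.0, 0.498, 0.867, -0.0]
ft_force: [0.5, -0.1, -0.1]
grip_width: 0.283
grasp_force: 0.0
t 3.45 pos [ 0.5022 -0.0625  0.2449] yawx 120.3 tilt 0.07 q6 0.92 shift [ 3.9  0.5 98.9] twist 0.004914777838546325
cover_knob 0.78 [280.3, 187.4] 2963
cover_knob 0.28 [159.4, 295.0] 779
gauge 0.64 [291.8, 175.4] 20217
gauge 0.2 [397.9, 62.2] 579
[array([284., 212.]), array([261., 194.]), array([283., 123.])]
```

View pics/w1b.png

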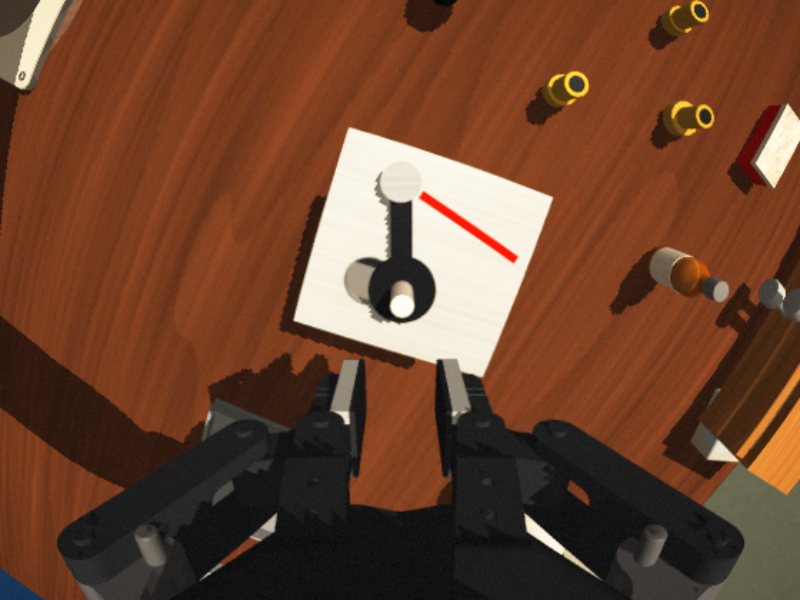

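The wrist view shows the knob top at (281,211) native pixels, against a predicted (284,212), so the estimates hold. I'll descend with the jaws 24 mm open as a cage round the knob.

```bash
python3 - <<'E'
from h import *
f=1/1.4286
print("knob",at_z("wrist",(402*f,302*f),.154)); print("pivot~",at_z("wrist",(400*f,181*f),.126))
c=np.array([at_z("wrist",(u*f,v*f),.118)[:2] for u,v in((349,127),(552,197),(484,377),(293,320))]);print(np.round(c,4).tolist(),c.mean(0))
E
python3 -m crank '[2,0,33,0,2,0,33,0,0,0,32,0,0,0,0,0,0,0,0,0]'
python3 -c "
from h import *
to((.5006,-.0589,.146),120)"
```

```text
knob [ 0.49907075 -0.05953167  0.154     ]
pivot~ [ 0.46897445 -0.00949241  0.126     ]
[[0.43, 0.0025], [0.5474, 0.0276], [0.5733, -0.0858], [0.4542, -0.1114]] [ 0.50122863 -0.04175536]
time_s: 4.1
eef_pos: [0.4995, -0.0609, 0.1478]
ee_rot: [-0.0, 0.5, 0.866, -0.0]
ft_force: [0.4, -0.4, 1.0]
grip_width: 0.279
grasp_force: 0.0
t 4.1 pos [ 0.4995 -0.0609  0.1478] yawx 120.0 tilt 0.04 q6 0.93 shift [1.2 1.9 1.8] twist 0.0004964726671468078
```

```bash
python3 -m crank '[0,1,1,0,0,0,0,0,0,0,0,0]' 14
python3 -m crank '[0.3,6,0,-0.1,0.3,6,0,-0.1,0.3,6,0,-0.1,0.3,6,0,-0.1,0.3,6,0,-0.1,0.3,6,0,-0.1,0.3,6,0,-0.1,0.3,6,0,-0.1,0.3,6,0,-0.1,0.3,6,0,-0.1,0,0,0,0,0,0,0,0]'
python3 - <<'E'
from h import *
to((.530,-.009,.146),177)
E
```

```text
time_s: 4.4
eef_pos: [0.502, -0.0596, 0.1477]
ee_rot: [0.001, 0.499, 0.867, 0.001]
ft_force: [0.5, -0.3, -0.2]
grip_width: 0.162
grasp_force: 0.0
time_s: 5.6
eef_pos: [0.5311, -0.0101, 0.1468]
ee_rot: [0.0, 0.023, 1.0, -0.0]
ft_force: [0.7, -0.4, -0.3]
grip_width: 0.161
grasp_force: 0.0
t 5.6 pos [ 0.5311 -0.0101  0.1468] yawx 177.3 tilt 0.05 q6 0.03 shift [1.2 1.1 0.8] twist 0.005866981138204164
```

```bash
python3 -m crank '[0,0,0,0,0,0,0,0,0,0,-33,0,0,0,-33,0,0,0,-34,-0.05,24,-28,0,0,24,-28,0,0,0,0,0,0,0,0,0,0]' 40
python3 - <<'E'
from h import *
to((.483,-.066,.246),180)
im=snap("wrist")
print([np.round(proj("wrist",p)) for p in((.53,-.009,.154),(.483,-.066,.118),(.470,-.007,.118))])
cv2.imwrite("pics/w2.png",cv2.cvtColor(im,cv2.COLOR_RGB2BGR))
cv2.imwrite("pics/w2c.png",cv2.cvtColor(cv2.resize(im[90:290,180:400],(792,720),interpolation=2)[:600],cv2.COLOR_RGB2BGR))
E
```

```text
time_s: 6.5
eef_pos: [0.4829, -0.067, 0.2466]
ee_rot: [0.0, -0.001, 1.0, 0.0]
ft_force: [-0.7, -0.6, -0.7]
grip_width: 0.469
grasp_force: 0.0
t 6.5 pos [ 0.4829 -0.067   0.2466] yawx -179.8 tilt 0.05 q6 -0.14 shift [-0.1  1.   0.6] twist 0.0028730446915492536
[array([353., 275.]), array([281., 204.]), array([352., 189.])]
```

View pics/w2c.png

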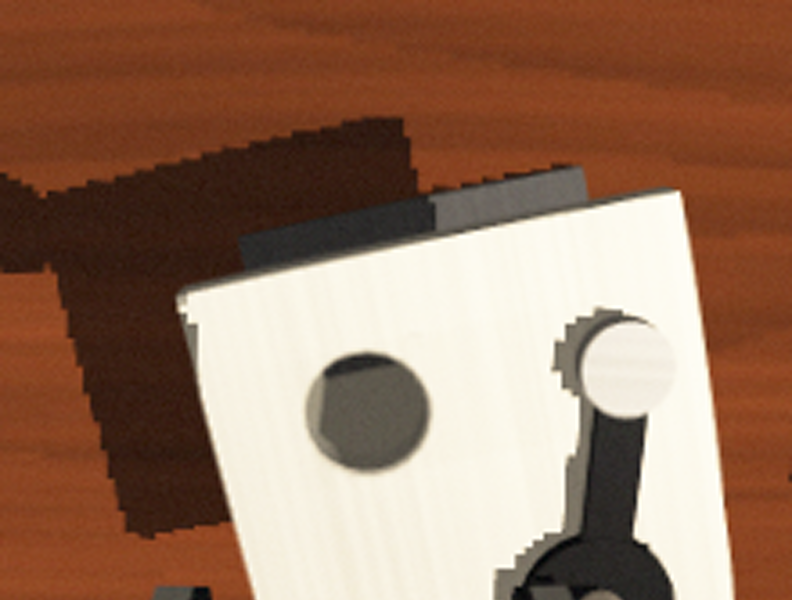

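The picture shows the open bore at (282,204) native pixels, as predicted, and the arm lying over the red line. Next I'll fit the bore ellipse and measure the adapters.

```bash
cat >> h.py <<'E'
def ell(mask,near):
    cs=[c for c in cv2.findContours(mask.astype(np.uint8),cv2.RETR_LIST,1)[0] if len(c)>15]
    c=min(cs,key=lambda c:np.hypot(*(c[:,0].mean(0)-near)));return cv2.fitEllipse(cv2.convexHull(c))
E
python3 - <<'E'
from h import *
im=cv2.cvtColor(cv2.imread("pics/w2.png"),cv2.COLOR_BGR2RGB)
g=im.min(2)
for t in(110,140,170):
    e=ell(g<t,(282,204));print(e, at_z("wrist",e[0],.118))
e=ell(g<140,(282,204));m=[at_z("wrist",(e[0][0]+s*e[1][0]/2,e[0][1]),.118)[1] for s in(1,-1)];print("dia",np.diff(m))
# knob/pivot direction
s=robot.get_state();b=at_z("wrist",e[0],.118);c=np.array([180,90.])
pv=at_z("wrist",c+np.array([628,368])/3.6,.128);print("pivot",pv, pv-b, s["eef_pos"])
im=snap("wrist")
for m in robot.masks_of("adapter","wrist") or []: print(m["confidence"],m["at"])
for p in((.6455,.172),(.600,.250),(.541,.121)):
    to((*p,.175),180)
E
```

```text
((282.33880615234375, 203.90380859375), (31.23796844482422, 32.70433044433594), 171.8584747314453) [ 0.48295014 -0.06472217  0.118     ]
((281.75103759765625, 204.02664184570312), (32.966941833496094, 33.73704147338867), 95.39307403564453) [ 0.4830573  -0.06520577  0.118     ]
((281.7577819824219, 204.14088439941406), (33.83607864379883, 34.54627990722656), 108.85533142089844) [ 0.48315516 -0.06519969  0.118     ]
dia [-0.02718187]
pivot [ 0.47011143 -0.00731524  0.128     ] [-0.01294587  0.05789053  0.01      ] [ 0.48342435 -0.06647372  0.24646855]
0.73 [447.2, 301.5]
0.66 [431.6, 230.5]
0.57 [496.8, 268.6]
0.26 [382.2, 370.6]
t 6.65 pos [ 0.4837 -0.0659  0.2462] yawx -179.7 tilt 0.02 q6 -0.14 shift [-163.1  237.    71.3] twist 0.005691975911686242
t 6.65 pos [ 0.4837 -0.0659  0.2462] yawx -179.7 tilt 0.02 q6 -0.14 shift [-118.1  315.2   71.3] twist 0.005691975911686242
t 6.65 pos [ 0.4837 -0.0659  0.2462] yawx -179.7 tilt 0.02 q6 -0.14 shift [-58.4 186.6  71.3] twist 0.005691975911686242
```

```bash
python3 -m crank '[-12,37,0,0,-12,37,0,0,-12,37,0,0,-12,37,0,0,-10,38,0,0,0,0,36,0,0,0,35,0,0,0,0,0,0,0,0,0]'
cat >> h.py <<'E'
def brass(name=None):
    s=robot.get_state();im=snap("wrist",name);h=cv2.cvtColor(im,cv2.COLOR_RGB2HSV)
    pr=proj("wrist",(*s["eef_pos"][:2],.046));m=(h[...,1]>110)&(h[...,0]>17)&(h[...,0]<34)&(h[...,2]>60)
    return im,m,pr
E
python3 - <<'E'
from h import *
to((.541,.121,.175),180)
im,m,pr=brass();print(pr)
a,b=int(pr[0]),int(pr[1]);sl=np.s_[b-50:b+50,a-66:a+66]
cv2.imwrite("pics/w3.png",np.hstack([cv2.resize(cv2.cvtColor(im,4)[sl],(396,300)),cv2.cvtColor(cv2.resize(m[sl].astype(np.uint8)*255,(396,300)),8)]))
print(a-66,b-50)
E
```

```text
time_s: 7.55
eef_pos: [0.5399, 0.1205, 0.175]
ee_rot: [-0.001, -0.003, 1.0, -0.0]
ft_force: [1.6, -0.6, 0.0]
grip_width: 0.465
grasp_force: 0.0
t 7.55 pos [0.5399 0.1205 0.175 ] yawx -179.7 tilt 0.12 q6 0.21 shift [-1.1  0.5 -0.1] twist 0.0060865107871936885
[280.26499041 202.45755649]
214 152
```

View pics/w3.png

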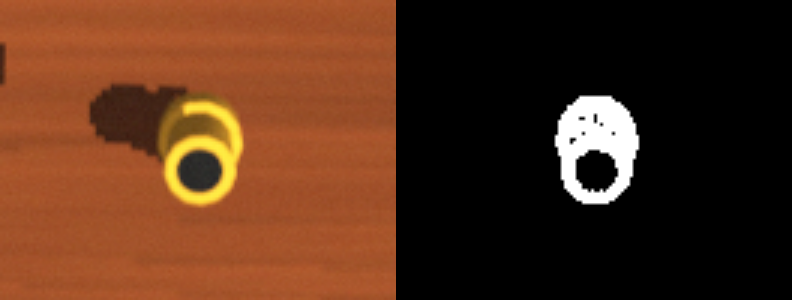

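The picture shows the adapter's mouth at (280.7,208.7) native pixels. Its land works out at about 26 mm, so it probably fits.

```bash
cat >> h.py <<'E'
def mouth(z=.046,near=None):
    s=robot.get_state();im=snap("wrist");h=cv2.cvtColor(im,cv2.COLOR_RGB2HSV)
    m=(h[...,1]>110)&(h[...,0]>17)&(h[...,0]<34)&(h[...,2]>60)
    pr=proj("wrist",(*s["eef_pos"][:2],z)) if near is None else near
    best=[]
    cs,hi=cv2.findContours(m.astype(np.uint8),cv2.RETR_CCOMP,1)
    for c,k in zip(cs,hi[0]):
        if k[3]>=0 and len(c)>12:
            e=cv2.fitEllipse(c)
            best.append((np.hypot(*(np.array(e[0])-pr)),e,cv2.boundingRect(cs[k[3]])))
    best.sort(key=lambda b:b[0]);d,e,r=best[0]
    p=at_z("wrist",e[0],z);print("mouth px",np.round(e[0],1),np.round(e[1],1),"outer",r,"pos",np.round(p,4));return p
E
python3 - <<'E'
from h import *
p=mouth();to((p[0],p[1],.034),180)
E
```

```text
mouth px [280. 206.] [15.1 15.2] outer (267, 181, 28, 37) pos [0.544  0.1202 0.046 ]
t 7.65 pos [0.5416 0.1203 0.1772] yawx -179.7 tilt 0.19 q6 0.21 shift [ -2.   -0.2 143.2] twist 0.005245949002681272
```

```bash
python3 -m crank '[0,0,0,0,0,0,0,0,0,0,0,0]' >/dev/null
python3 - <<'E'
from h import *
for i in range(4):
    p=mouth();to((p[0],p[1],.034),180)
E
```

```text
mouth px [280.9 205.8] [15.  15.3] outer (268, 181, 28, 37) pos [0.5422 0.1204 0.046 ]
t 8.0 pos [0.5405 0.1198 0.1761] yawx -179.7 tilt 0.08 q6 0.21 shift [ -1.5   0.5 142.1] twist 0.004777212470964187
mouth px [280.7 206.3] [15.2 15.3] outer (268, 182, 28, 36) pos [0.5424 0.1202 0.046 ]
t 8.05 pos [0.5404 0.1198 0.1759] yawx -179.7 tilt 0.05 q6 0.21 shift [ -1.9   0.4 141.9] twist 0.004868862183808886
mouth px [280.9 206.7] [14.9 15.8] outer (268, 182, 28, 36) pos [0.5426 0.1204 0.046 ]
t 8.1 pos [0.5403 0.1198 0.1757] yawx -179.7 tilt 0.04 q6 0.21 shift [ -2.2   0.6 141.7] twist 0.004913660642166917
mouth px [280.9 206.8] [14.6 16. ] outer (268, 182, 28, 37) pos [0.5424 0.1204 0.046 ]
t 8.15 pos [0.5402 0.1198 0.1755] yawx -179.7 tilt 0.01 q6 0.21 shift [ -2.3   0.6 141.5] twist 0.0049614424072395025
```

```bash
python3 -m crank '[-2,0.5,36,0,0,0,36,0,0,0,36,0,0,0,34,0,0,0,0,0,0,0,0,0]' && python3 -m crank '[0,0,0,0,0,0,0,0,0,0,0,0,0,0,0,0]' 0
python3 -c "
from h import *
to((.4831,-.0652,.175),180)"
```

```text
time_s: 8.75
eef_pos: [0.5419, 0.1203, 0.0333]
ee_rot: [-0.001, -0.003, 1.0, -0.0]
ft_force: [1.1, -0.1, 0.7]
grip_width: 0.467
grasp_force: 0.0
time_s: 9.15
eef_pos: [0.5442, 0.1208, 0.0358]
ee_rot: [0.003, -0.003, 1.0, 0.001]
ft_force: [0.7, -0.1, 7.0]
grip_width: 0.204
grasp_force: 58.9
t 9.15 pos [0.5442 0.1208 0.0358] yawx -179.7 tilt 0.29 q6 0.21 shift [  61.4 -185.6 -139.7] twist 0.005188657659598306
```

```bash
python3 -m crank '[0,0,-50,0,0,0,-50,0,0,0,-50,0,0,0,-50,0,12,-37,0,0,12,-37,0,0,12,-37,0,0,12,-37,0,0,12,-37,0,0,0,0,0,0,0,0,0,0,0,0,0,0]'
python3 - <<'E'
from h import *
for i in range(4):
    s=robot.get_state();z=s["eef_pos"][2]+.011;p=mouth(z);print("in hand, world offset from TCP",np.round((p-s["eef_pos"])*1000,1))
to((.4831,-.0652,.163),180)
E
```

```text
time_s: 10.35
eef_pos: [0.4833, -0.0644, 0.2336]
ee_rot: [0.0, -0.003, 1.0, 0.0]
ft_force: [1.3, 0.4, -0.4]
grip_width: 0.208
grasp_force: 58.9
mouth px [280.2 291.7] [27.6 32. ] outer (257, 228, 46, 82) pos [ 0.4815 -0.0641  0.2446]
in hand, world offset from TCP [-1.8  0.3 11. ]
mouth px [280.1 291.7] [27.6 32. ] outer (257, 228, 47, 82) pos [ 0.4815 -0.064   0.2445]
in hand, world offset from TCP [-1.9  0.1 11. ]
mouth px [280.  291.7] [27.4 32. ] outer (257, 228, 47, 82) pos [ 0.4815 -0.064   0.2444]
in hand, world offset from TCP [-1.9 -0.1 11. ]
mouth px [280.1 291.6] [27.5 32. ] outer (257, 228, 46, 82) pos [ 0.4815 -0.064   0.2443]
in hand, world offset from TCP [-1.9 -0.1 11. ]
t 10.55 pos [ 0.4834 -0.0639  0.2333] yawx -179.6 tilt 0.01 q6 -0.14 shift [ 0.3 -1.3 70.3] twist 0.007043961077577876
```

```bash
python3 -m crank '[0.5,-1.3,25,0,0,0,25,0,0,0,20,0,0,0,3,0,0,0,0,0,0,0,0,0]' && python3 -m crank '[0,0,2,0,0,0,2,0,0,0,2,0,0,0,0,0]' && python3 -m crank '[0,0,2,0,0,0,2,0,0,0,2,0,0,0,0,0]'
python3 -c "
from h import *
to((.4831,-.0652,.150),180)"
```

```text
time_s: 11.15
eef_pos: [0.4835, -0.066, 0.1614]
ee_rot: [0.001, -0.003, 1.0, -0.0]
ft_force: [-0.5, -0.5, 0.7]
grip_width: 0.203
grasp_force: 58.9
time_s: 11.55
eef_pos: [0.4825, -0.0662, 0.1542]
ee_rot: [-0.0, -0.003, 1.0, 0.0]
ft_force: [-0.2, 0.3, 0.2]
grip_width: 0.204
grasp_force: 58.9
time_s: 11.95
eef_pos: [0.4827, -0.0662, 0.148]
ee_rot: [0.0, -0.003, 1.0, 0.0]
ft_force: [0.4, -0.8, -0.7]
grip_width: 0.203
grasp_force: 58.9
t 11.95 pos [ 0.4827 -0.0662  0.148 ] yawx -179.7 tilt 0.01 q6 -0.14 shift [-0.4  1.  -2. ] twist 0.005238968841045022
```

```bash
python3 -m crank '[0,0,4,0,0,0,0,0]' && python3 -m crank '[0,0,0,0,0,0,0,0,0,0,0,0,0,0,-34,0,0,0,-34,0,0,0,-34,0,0,0,0,0]' 40
python3 - <<'E'
from h import *
im=snap("wrist","w4");to((.600,.250,.175),180)
a=im[170:240,240:330];cv2.imwrite("pics/w4c.png",cv2.cvtColor(cv2.resize(a,(720,560)),4))
E
```

```text
time_s: 12.15
eef_pos: [0.4827, -0.0662, 0.1439]
ee_rot: [0.0, -0.003, 1.0, 0.0]
ft_force: [1.2, 0.0, -1.7]
grip_width: 0.209
grasp_force: 58.9
time_s: 12.85
eef_pos: [0.4854, -0.0666, 0.2515]
ee_rot: [0.005, -0.003, 1.0, -0.001]
ft_force: [-0.1, -0.1, -0.1]
grip_width: 0.469
grasp_force: 0.0
t 12.9 pos [ 0.4842 -0.0664  0.249 ] yawx -179.7 tilt 0.35 q6 -0.14 shift [-117.   315.9   74.5] twist 0.005203269796918875
```

View pics/w4c.png

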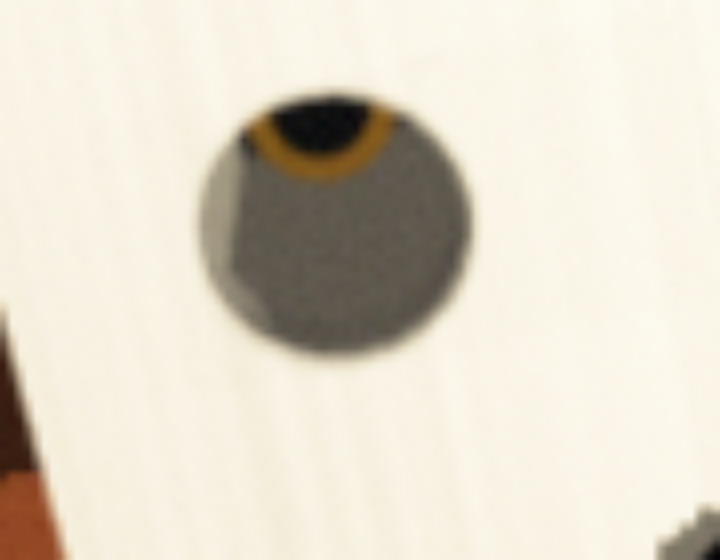

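The first adapter has dropped into the well: its ring shows at the top of the bore, about (281,187) native pixels. Next adapter.

```bash
python3 -m crank '[-14.5,39.5,0,0,-14.5,39.5,0,0,-14.5,39.5,0,0,-14.5,39.5,0,0,-14.5,39.5,0,0,-14.5,39.5,0,0,-15,39.5,0,0,-15,39.5,0,0,0,0,36,0,0,0,36,0,0,0,0,0,0,0,0,0]' && python3 -m crank '[0,0,0,0,0,0,0,0,0,0,0,0]' >/dev/null
python3 - <<'E'
from h import *
for i in range(4):
    p=mouth();to((p[0],p[1],.034),180)
E
```

```text
time_s: 14.1
eef_pos: [0.5969, 0.2499, 0.1729]
ee_rot: [-0.002, -0.003, 1.0, -0.001]
ft_force: [0.6, 0.1, 1.2]
grip_width: 0.465
grasp_force: 0.0
mouth px [279.1 206.1] [15.  15.2] outer (266, 181, 28, 37) pos [0.6009 0.2497 0.046 ]
t 14.45 pos [0.5987 0.2504 0.1761] yawx -179.7 tilt 0.17 q6 0.39 shift [ -1.8  -1.  142.1] twist 0.0047703188869618884
mouth px [279.2 206.8] [14.9 15.2] outer (266, 182, 28, 37) pos [0.6011 0.2497 0.046 ]
t 14.5 pos [0.5985 0.2504 0.1757] yawx -179.7 tilt 0.13 q6 0.39 shift [ -2.3  -0.8 141.7] twist 0.004846420510890681
mouth px [279.2 207. ] [14.5 15.8] outer (266, 182, 28, 37) pos [0.6009 0.2497 0.046 ]
t 14.55 pos [0.5984 0.2504 0.1753] yawx -179.7 tilt 0.09 q6 0.39 shift [ -2.3  -0.8 141.3] twist 0.0049711524070925606
mouth px [279.3 207.6] [15.  15.1] outer (266, 182, 28, 37) pos [0.6011 0.2497 0.046 ]
t 14.6 pos [0.5982 0.2504 0.1751] yawx -179.7 tilt 0.07 q6 0.39 shift [ -2.7  -0.8 141.1] twist 0.005063161967701291
```

```bash
python3 -m crank '[-2.5,-0.8,36,0,0,0,36,0,0,0,36,0,0,0,33,0,0,0,0,0,0,0,0,0]' && python3 -m crank '[0,0,0,0,0,0,0,0,0,0,0,0,0,0,0,0]' 0 && python3 -m crank '[0,0,-50,0,0,0,-50,0,0,0,-50,0,0,0,-50,0,15,-39.5,0,0,15,-39.5,0,0,15,-39.5,0,0,15,-39.5,0,0,14.5,-39.5,0,0,14.5,-39.5,0,0,14.5,-39,0,0,14.5,-39,0,0]' && python3 -m crank '[0,0,0,0,0,0,0,0,0,0,0,0]'
python3 - <<'E'
from h import *
for i in range(2):
    s=robot.get_state();z=s["eef_pos"][2]+.011;p=mouth(z);print("in hand offset",np.round((p-s["eef_pos"])*1000,1))
to((.4829,-.0657,.161),180)
E
```

```text
time_s: 15.2
eef_pos: [0.6002, 0.2495, 0.0333]
ee_rot: [-0.001, -0.003, 1.0, -0.0]
ft_force: [0.3, 0.8, 0.9]
grip_width: 0.47
grasp_force: 0.0
time_s: 15.6
eef_pos: [0.6025, 0.2504, 0.0363]
ee_rot: [0.003, -0.003, 1.0, 0.001]
ft_force: [0.2, 0.9, 6.2]
grip_width: 0.202
grasp_force: 58.8
time_s: 16.8
eef_pos: [0.4832, -0.0674, 0.234]
ee_rot: [0.001, -0.003, 1.0, -0.0]
ft_force: [1.0, -1.1, -0.2]
grip_width: 0.207
grasp_force: 58.7
time_s: 17.1
eef_pos: [0.4845, -0.0654, 0.2337]
ee_rot: [0.0, -0.003, 1.0, 0.0]
ft_force: [0.3, 0.6, -0.2]
grip_width: 0.204
grasp_force: 58.8
mouth px [280.2 291.8] [27.5 31.5] outer (257, 228, 47, 83) pos [ 0.4827 -0.0651  0.2447]
in hand offset [-1.8  0.3 11. ]
mouth px [280.2 292.1] [27.5 31.7] outer (257, 228, 47, 83) pos [ 0.4828 -0.065   0.2446]
in hand offset [-1.7  0.2 11. ]
t 17.2 pos [ 0.4845 -0.065   0.2334] yawx -179.6 tilt 0.02 q6 -0.14 shift [ 1.7 -0.7 72.4] twist 0.007072569947442986
```

```bash
python3 -m crank '[1.6,-0.7,25,0,0,0,25,0,0,0,20,0,0,0,3,0,0,0,0,0,0,0,0,0]' && python3 -m crank '[0,0,2,0,0,0,2,0,0,0,2,0,0,0,0,0]' && python3 -m crank '[0,0,2,0,0,0,2,0,0,0,2,0,0,0,0,0]'
```

```text
time_s: 17.8
eef_pos: [0.4835, -0.0663, 0.1614]
ee_rot: [0.001, -0.003, 1.0, -0.0]
ft_force: [0.1, 1.2, -1.0]
grip_width: 0.205
grasp_force: 58.8
time_s: 18.2
eef_pos: [0.4824, -0.0668, 0.1542]
ee_rot: [-0.0, -0.003, 1.0, 0.0]
ft_force: [-0.7, 0.1, -0.7]
grip_width: 0.205
grasp_force: 58.8
time_s: 18.6
eef_pos: [0.4825, -0.0667, 0.148]
ee_rot: [-0.0, -0.003, 1.0, 0.0]
ft_force: [-0.2, 0.6, -0.7]
grip_width: 0.205
grasp_force: 58.8
```

```bash
python3 -m crank '[0,0,4,0,0,0,0,0]' && python3 -m crank '[0,0,0,0,0,0,0,0,0,0,0,0,0,0,-34,0,0,0,-34,0,0,0,-34,0,0,0,0,0,0,0,0,0]' 40
python3 - <<'E'
from h import *
im=snap("wrist","w5");to((.6455,.172,.175),180)
a=im[170:240,240:330];cv2.imwrite("pics/w5c.png",cv2.cvtColor(cv2.resize(a,(720,560)),4))
E
```

```text
time_s: 18.8
eef_pos: [0.4824, -0.0667, 0.1438]
ee_rot: [-0.0, -0.003, 1.0, 0.0]
ft_force: [1.0, 0.6, -0.0]
grip_width: 0.204
grasp_force: 58.8
time_s: 19.6
eef_pos: [0.483, -0.0668, 0.2471]
ee_rot: [0.001, -0.003, 1.0, -0.0]
ft_force: [-0.2, -0.0, -0.6]
grip_width: 0.469
grasp_force: 0.0
t 19.65 pos [ 0.4823 -0.0667  0.246 ] yawx -179.7 tilt 0.02 q6 -0.14 shift [-164.5  237.8   70.9] twist 0.005173719476729843
```

View pics/w5c.png

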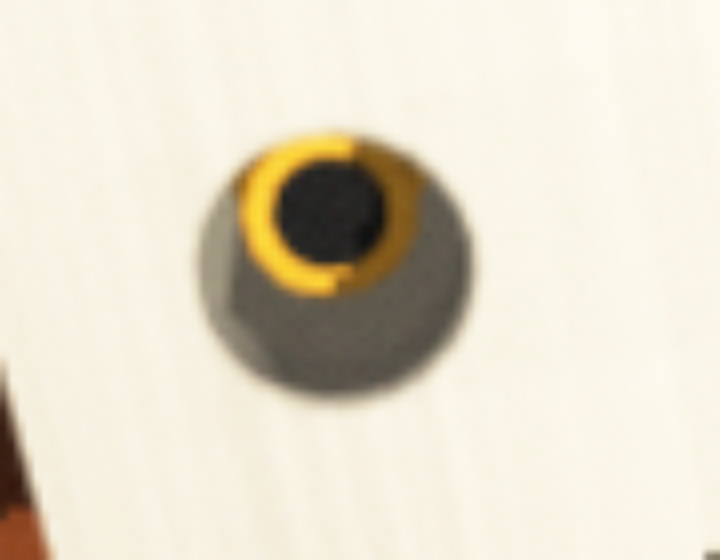

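The second adapter is in the well, standing on the first. Its ring is at about (281,196) native pixels. The third follows.

```bash
python3 -m crank '[-27.5,39.5,0,0,-27.5,39.5,0,0,-27.5,39.5,0,0,-27.5,39.5,0,0,-27.5,39.5,0,0,-27.5,40,0,0,0,0,36,0,0,0,35,0,0,0,0,0,0,0,0,0]' && python3 -m crank '[0,0,0,0,0,0,0,0,0,0,0,0]' >/dev/null
python3 - <<'E'
from h import *
for i in range(4):
    p=mouth();to((p[0],p[1],.034),180)
E
```

```text
time_s: 20.65
eef_pos: [0.645, 0.1712, 0.1734]
ee_rot: [-0.002, -0.003, 1.0, -0.001]
ft_force: [0.4, 0.5, 1.1]
grip_width: 0.471
grasp_force: 0.0
mouth px [280.  204.5] [14.5 14.9] outer (264, 177, 34, 39) pos [0.6481 0.1715 0.046 ]
t 21.0 pos [0.647  0.1715 0.1772] yawx -179.7 tilt 0.18 q6 0.25 shift [ -0.7  -0.2 143.2] twist 0.004754928745921205
mouth px [280.1 204.9] [15.  15.2] outer (265, 178, 33, 39) pos [0.6481 0.1715 0.046 ]
t 21.05 pos [0.6468 0.1716 0.1768] yawx -179.7 tilt 0.14 q6 0.25 shift [-9.000e-01 -1.000e-01  1.428e+02] twist 0.004847200884583458
mouth px [280.1 205.4] [14.8 15.4] outer (264, 178, 34, 39) pos [0.6481 0.1715 0.046 ]
t 21.1 pos [0.6467 0.1716 0.1765] yawx -179.7 tilt 0.1 q6 0.25 shift [-1.200e+00 -1.000e-01  1.425e+02] twist 0.0049292763064698875
mouth px [280.1 205.8] [15.1 15.5] outer (264, 178, 34, 39) pos [0.6482 0.1715 0.046 ]
t 21.15 pos [0.6465 0.1716 0.1761] yawx -179.7 tilt 0.07 q6 0.25 shift [-1.500e+00 -1.000e-01  1.421e+02] twist 0.004994748451862208
```

```bash
python3 -m crank '[-1.8,0,36,0,0,0,36,0,0,0,36,0,0,0,33,0,0,0,0,0,0,0,0,0]' && python3 -m crank '[0,0,0,0,0,0,0,0,0,0,0,0,0,0,0,0]' 0 && python3 -m crank '[0,0,-50,0,0,0,-50,0,0,0,-50,0,0,0,-50,0,27.5,-39.5,0,0,27.5,-39.5,0,0,27.5,-39.5,0,0,27.5,-39.5,0,0,27.5,-39.5,0,0,27.5,-39.5,0,0,0,0,0,0,0,0,0,0]' && python3 -m crank '[0,0,0,0,0,0,0,0]'
python3 - <<'E'
from h import *
for i in range(2):
    s=robot.get_state();z=s["eef_pos"][2]+.011;p=mouth(z);print("in hand offset",np.round((p-s["eef_pos"])*1000,1))
to((.4829,-.0660,.161),180)
E
```

```text
time_s: 21.75
eef_pos: [0.6478, 0.1716, 0.0343]
ee_rot: [-0.001, -0.003, 1.0, -0.0]
ft_force: [0.4, 0.0, 0.4]
grip_width: 0.467
grasp_force: 0.0
time_s: 22.15
eef_pos: [0.6502, 0.1722, 0.0374]
ee_rot: [0.003, -0.003, 1.0, 0.001]
ft_force: [0.9, -1.2, 6.5]
grip_width: 0.204
grasp_force: 58.9
time_s: 23.35
eef_pos: [0.4841, -0.067, 0.2352]
ee_rot: [0.001, -0.001, 1.0, 0.0]
ft_force: [0.1, 0.7, -0.0]
grip_width: 0.205
grasp_force: 58.8
time_s: 23.55
eef_pos: [0.4851, -0.0652, 0.2344]
ee_rot: [0.0, -0.004, 1.0, 0.0]
ft_force: [-0.3, 0.6, -0.7]
grip_width: 0.202
grasp_force: 58.8
mouth px [280.3 289.7] [27.6 32.1] outer (252, 222, 57, 86) pos [ 0.4822 -0.0651  0.2454]
in hand offset [-3.   0.1 11. ]
mouth px [280.  289.6] [27.4 32.2] outer (252, 222, 57, 86) pos [ 0.482  -0.0653  0.2452]
in hand offset [-3.  -0.1 11. ]
t 23.65 pos [ 0.485  -0.0651  0.2341] yawx -179.6 tilt 0.01 q6 -0.14 shift [ 2.1 -0.9 73.1] twist 0.0073406134992151095
```

```bash
python3 -m crank '[1.2,-0.8,25,0,0,0,25,0,0,0,20,0,0,0,2,0,0,0,0,0,0,0,0,0]' && python3 -m crank '[0,0,2,0,0,0,2,0,0,0,2,0,0,0,0,0]' && python3 -m crank '[0,0,1.5,0,0,0,0,0]'
```

```text
time_s: 24.25
eef_pos: [0.4842, -0.0668, 0.1634]
ee_rot: [0.001, -0.003, 1.0, -0.0]
ft_force: [-0.9, 0.9, -0.3]
grip_width: 0.204
grasp_force: 58.8
time_s: 24.65
eef_pos: [0.483, -0.067, 0.1562]
ee_rot: [-0.0, -0.003, 1.0, 0.0]
ft_force: [-0.0, 0.4, -0.7]
grip_width: 0.201
grasp_force: 58.8
time_s: 24.85
eef_pos: [0.4833, -0.0671, 0.1553]
ee_rot: [0.0, -0.003, 1.0, -0.0]
ft_force: [-1.6, 0.8, 3.1]
grip_width: 0.203
grasp_force: 59.3
```

```bash
python3 -m crank '[0,0,0.7,0,0,0,0,0,0,0,0,0,0,0,0,0]'; python3 -m crank '[0,0,0.7,0,0,0,0,0,0,0,0,0,0,0,0,0]'
```

```text
time_s: 25.25
eef_pos: [0.4835, -0.0671, 0.1552]
ee_rot: [0.001, -0.003, 1.0, -0.0]
ft_force: [-2.1, 1.3, 6.9]
grip_width: 0.202
grasp_force: 59.7
time_s: 25.65
eef_pos: [0.4836, -0.067, 0.1551]
ee_rot: [0.001, -0.003, 1.0, -0.0]
ft_force: [-2.6, -0.0, 10.0]
grip_width: 0.204
grasp_force: 60.1
```

At 10 N the third adapter stays on the mouth, so it is the oversize one. It goes to the tray.

```bash
python3 -m crank '[0,0,-10,0,0,0,-40,0,0,0,-40,0,-1,-43,0,0,-1,-43,0,0,-1,-43,0,0,-1,-43,0,0,-1,-43,0,0,-1,-43,0,0,-2,-44,0,0,0,0,0,0,0,0,0,0]' && python3 -m crank '[0,0,0,0.143,0,0,0,0.143,0,0,0,0.143,0,0,0,0.143,0,0,0,0.143,0,0,0,0.143,0,0,0,0.143,0,0,0,0.143,0,0,0,0.143,0,0,0,0.143,0,0,0,0,0,0,0,0]'
python3 - <<'E'
from h import *
im=snap("wrist","w6");to((.4925,-.3696,.043),97.7)
print(proj("wrist",(.4925,-.3696,.004)))
for dx,dy in((-56,34.5),(56,34.5),(56,-34.5),(-56,-34.5)):
    a=np.radians(7.7);p=np.array([.4925,-.3696])+np.array([dx*np.cos(a)-dy*np.sin(a),dx*np.sin(a)+dy*np.cos(a)])/1000
    cv2.circle(im,tuple(int(v) for v in proj("wrist",(*p,.022))),3,(0,255,0),-1)
cv2.imwrite("pics/w6b.png",cv2.cvtColor(im,4))
E
```

```text
time_s: 26.85
eef_pos: [0.4921, -0.3699, 0.2424]
ee_rot: [-0.001, -0.001, 1.0, 0.001]
ft_force: [0.0, 0.4, -0.7]
grip_width: 0.208
grasp_force: 59.1
time_s: 28.05
eef_pos: [0.4929, -0.3678, 0.2437]
ee_rot: [-0.0, 0.652, 0.758, 0.0]
ft_force: [0.1, -0.5, -1.8]
grip_width: 0.208
grasp_force: 58.9
t 28.1 pos [ 0.4929 -0.3681  0.2437] yawx 98.6 tilt 0.01 q6 0.78 shift [ -1.5  -0.6 200.7] twist 0.015294399218428456
[279.86464893 178.8578053 ]
```

View pics/w6b.png

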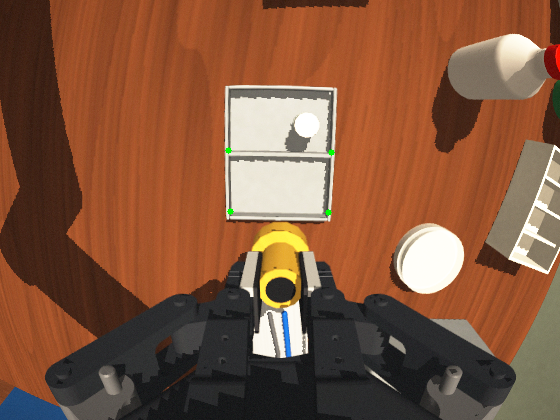

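The projected cell corners match the empty cell to about 3 mm. The vial is in the other cell at (306,125). I'll descend.

```bash
python3 -m crank '[-4,-0.5,45,0.015,0,0,45,0,0,0,45,0,0,0,40,0,0,0,15,0,0,0,6,0,0,0,0,0,0,0,0,0,0,0,0,0]' && python3 -m crank '[0,0,2,0,0,0,2,0,0,0,1,0,0,0,0,0,0,0,0,0]'
```

```text
time_s: 29.0
eef_pos: [0.494, -0.3739, 0.0494]
ee_rot: [0.002, 0.659, 0.752, 0.0]
ft_force: [-0.4, -0.8, -1.0]
grip_width: 0.205
grasp_force: 58.9
time_s: 29.5
eef_pos: [0.4927, -0.3729, 0.0423]
ee_rot: [-0.0, 0.659, 0.752, -0.0]
ft_force: [-0.1, -0.1, -0.2]
grip_width: 0.201
grasp_force: 58.9
```

```bash
python3 -m crank '[0,0,1,0,0,0,1,0,0,0,0,0,0,0,0,0]'
```

```text
time_s: 29.9
eef_pos: [0.4929, -0.3731, 0.0415]
ee_rot: [0.0, 0.659, 0.752, 0.0]
ft_force: [-1.3, -0.2, 5.0]
grip_width: 0.207
grasp_force: 59.7
```

Contact with the floor at 5 N. I'll release, rise and verify.

```bash
python3 -m crank '[0,0,0,0,0,0,0,0,0,0,0,0,0,0,0,0,0,0,-20,0,0,0,-40,0,0,0,-50,0,0,0,-50,0,-40,0,-20,0,-40,0,0,0,0,0,0,0,0,0,0,0]' 45
python3 - <<'E'
from h import *
to((.4929,-.3731,.25))
w=snap("wrist");t=cv2.resize(snap("top")[190:290,280:500],(560,254),interpolation=2)
cv2.imwrite("pics/end.png",cv2.cvtColor(np.vstack([w[:330],t]),4))
E
```

```text
time_s: 31.1
eef_pos: [0.5027, -0.4527, 0.2189]
ee_rot: [-0.001, 0.66, 0.751, 0.0]
ft_force: [-0.3, 0.3, -0.3]
grip_width: 0.528
grasp_force: 0.0
t 31.1 pos [ 0.5027 -0.4527  0.2189] yawx 97.4 tilt 0.13 q6 0.71 shift [ 80.3   0.5 -30.9] twist None
```

View pics/end.png

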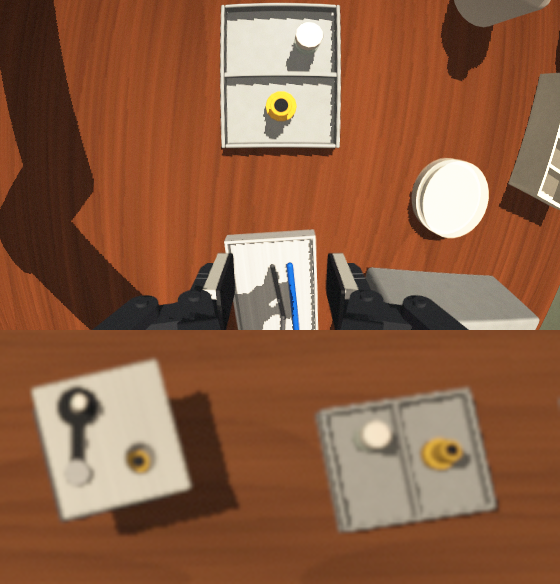

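The oversize adapter stands upright in the empty cell at (281,105). The cover arm hides the red line, and brass shows in the bore at (140,458). The gripper is clear of everything.

```bash
python3 -m crank '[0,0,0,0,0,0,0,0,0,0,0,0]'; python3 -c "
from workcell import robot
print(robot.hand_in())"
```

```text
time_s: 31.5
eef_pos: [0.5034, -0.4516, 0.2208]
ee_rot: [0.0, 0.659, 0.752, 0.0]
ft_force: [0.1, -0.2, 0.1]
grip_width: 0.527
grasp_force: 0.0
the job is handed in; nothing more can be done
None
```

Handed in at about 31.5 s, with no verdict returned: the cover arm lies over the red line, two adapters dropped through into the well, the oversize one was tried at about 10 N and stands upright in the tray's empty cell, and I saw no bystander disturbed.

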